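# Clock a flatted drive roller in its V-grooves and close the case

## Robot

A 6-joint arm with a two-finger parallel gripper is mounted at the origin on the work surface. World frame = base frame: x ahead of the robot, y to its left, z up, the work surface at z = 0. Lengths are in mm, angles in rad, forces in N, time in s.
With the tool pointing down it reaches from about 325 to 925 mm from the base axis. Payload 3.1 kg.
Tool frame: the origin (TCP) lies midway between the tips of the shut fingers; the grasp point (between the pads) lies 19 mm behind it; z points along the fingers, y is the direction in which the jaws open and shut (so a half turn about z gives the same grasp; the last joint's range is limited). The gripper opens to 85 mm and grips with 20 to 120 N. Pads are 22 mm wide; open, the fingers measure 114 mm over their backs; the gripper's body (76 mm by 85 mm) begins 54 mm behind the grasp point. The pads swing forward as they close: fully open they stand 13 mm farther back than shut.
Start: joints at [1.22, 0.217, 1.613, -0, 1.311, -0.112], TCP at [147.816, 607.28, 201.4] pointing down, gripper open.
Joint ranges: [-2.75, 2.75], [-0.78, 2.1], [0.31, 2.55], [-1.13, 4.27], [0.13, 2.63], [-2.58, 2.58]. Speed limits (rad/s): [2.79, 2.79, 3.14, 3.14, 3.14, 3.14].

## Interface

Orientations are given as a unit quaternion [w, x, y, z].
In Python, from plant import bot gives the robot as it stands.
- The arm moves only by the tool play_rows, never from a script. Its argument "targets" is a list of rows, each a list of 2 entries, a list of its own where there are three numbers: the shift along the tool's x, y, z in mm, then the turn about the tool's z in rad. A call has 1 to 12 rows; each row is the pose to reach, as a shift and turn from the pose commanded when the call began, along the tool's axes at that moment; what a row does not reach only later rows make up. A row lasts 1/10 s, in which the tool goes at most 50 mm and 8.59 degrees, less where a joint would pass 70% of its speed; a pose out of reach is approached as far as the arm can. A call with a gripper value outside its range is refused whole. "hand" is the opening, from 0 (shut) to 1 (fully open), set as the call begins (left out, the last holds). The fingers move at their own pace and stop on an object; the grip force is fixed at half the most. Time passes only in rows, so rows that repeat a pose let the fingers close. It gives the time, the measured TCP pose, the force and the opening at its end, in the units of the state.
- bot.read_state(): the state, without advancing time (a new reading comes with each control period).
- bot.get_image(name): name is "scene" or "side" or "wrist"; returns a dict with "pixels" (400x640x3 uint8, blue, green, red), "camera_matrix" (3x3 intrinsics, pixels), "world_to_cam" (4x4, takes a point from world to camera coordinates). Camera axes: x right, y up, looking along -z (the intrinsics and any distortion apply to the point x, -y, -z); pixel columns grow to the right and rows downward; lengths in mm; the calibration is good to about 2 mm. A picture is of the moment at which its call begins. There is no depth.
- bot.close_job(): hands the job in, once; it reports no verdict.
Trained networks look in a picture, given as the dict that the camera call returned (one of the last four; its "shot" number tells which), for a name from the list of things; names that differ only in an ending like _2 or _b are one class to them, and where a whole thing is asked for, a point or a joint stands for the part that bears it (a point fixed in the world has none). Each returns a list of dicts, best first, with "score" (0 to 1); they miss things now and then, are a little off and sometimes report something else, mostly with a low value. They report only what shows in the picture. A call takes as long as a camera call.
- bot.search_frame(picture, name): "extent" ([left, top, right, bottom] in pixels, round what is visible of it).
The state is a dict: "clock": time; "joint_positions": joint angles; "joint_vel": joint speeds; "joint_torque": joint torques, N m; "tcp_pos": TCP position; "tcp_rot": TCP orientation; "force": force on the tool from outside, world axes, zero at the start; "torque": the same for the moment, N m; "width": finger opening in mm.
Only numpy, scipy, OpenCV 4.12 (cv2) and the standard library are available. Lean on these libraries where they do the work, as an engineer would, in place of code of your own. Each camera call takes 0.05 s, during which the arm holds its last target. There are 200 camera calls.

## Task

The printer's drive roller lies in the two V-grooves of its open case. Roll it in the grooves, without lifting it out, until you feel the flats of its steel ends settle flush on the orange groove faces, and let go of it so that it lies there; then fold the white flap fully down first and the orange flap fully down over it. Leave the bottle, the jar, the parts tray and the lamp undisturbed.

Things in the scene. Friction and masses are not known exactly. Their poses are not given: they have to be found in the camera images.
- case: white open case, fixed, 128 (x) x 180 (y) mm, turned up to 0.4 rad. Origin: centre of its underside on the bench; x across the roller (away from the robot), y along it, z up. Floor 8 mm thick; long sides at x = +-62 mm only 36 mm high; end walls at y = +-88 mm (4 mm thick) carry the flap hinges, 92 mm high at the white flap's end (-y), 98 mm at the orange one's (+y)
- cradle: the groove line: a point midway between the two 20 mm thick saddles (centred 62 mm either way along the roller, tops 68 mm above the bench), each with a 90-degree V-groove. It lies 68 mm above the case's origin, where the axis of a round journal runs while it rests on both groove faces. x = case x, y straight down, z = case y. Between the saddles the sleeve is free all round
- orange_face: the orange faces of the two V-grooves, on the case's -x side (towards the robot), 30 mm long; the opposite faces are grey. Same origin as cradle. x axis points from the groove line squarely into the orange faces (45 degrees down, towards case -x); their surface lies at x = 15 mm; z along the roller
- roller_center (a point): centre of the loose roller (about 0.25 kg) on its axis. Black sleeve 40 mm diameter, 92 mm long; steel journal 30 x 32 mm at each end with a flat 10 mm from the axis, 22 mm wide. z along the roller, x out through the flats (white stripe on that side of the sleeve, yellow opposite). Start: flats up or towards the robot; turn its top towards case -x by 0.85 to 2.5 rad until x lies along orange_face x
- roller_mark (a point): point on the sleeve's surface, half-way along, on the white stripe, in line with the flats, 20 mm from the axis. The roller stays as it is left (friction). It can be turned in several grasps of the sleeve by leaning the gripper about the roller's axis; when the flats are flush the axis has sunk 5 mm towards the orange faces
- white_flap (a joint): angle of the white flap, rad: 0 closed (level); starts standing open at 1.75 to 2.25, leaning outward. It stays where it is left (hinge friction 0.06 N m, about 1 N at its edge). Plate 118 mm wide (along case x), 96 mm from hinge to free edge, 4 mm thick
- orange_flap (a joint): angle of the orange flap, rad: same size and behaviour as the white one, on the opposite end; closed, it lies 6 mm higher than the white flap and overlaps it by 16 mm in the middle
- white_flap_hinge (a point): middle of the white flap's hinge line (along case x), 94.5 mm above the bench at the case's -y end. Turns with the flap: y axis from hinge to free edge, z axis the outer side (upper when closed)
- orange_flap_hinge (a point): middle of the orange flap's hinge line, 100.5 mm above the bench at the case's +y end. Turns with the flap: -y axis from hinge to free edge, z axis the outer side (upper when closed)
- white_flap_edge (a point): middle of the white flap's free edge, 96 mm from its hinge, mid-thickness
- orange_flap_edge (a point): middle of the orange flap's free edge, 96 mm from its hinge, mid-thickness
- lamp: bystander: small grey lamp, fixed. Origin under its round foot (90 mm diameter, 16 mm high) off the case's far (+x, -y) corner. A 12 mm stem rises from it, then a level 12 mm arm at 273 mm height carries a round head, 72 mm diameter, 260 to 284 mm above the bench, centred at x = -22, y = +165 mm of the lamp: near the case's far side, so the wrist cannot lean far that way
- spray_bottle: bystander: clear bottle with blue cap, standing, 60 mm diameter, 165 mm high, origin at the centre of its foot; 0.25 to 0.3 m from the case's centre, beyond one end
- bearing_jar: bystander: amber jar with black lid, standing, 68 mm diameter, 85 mm high, origin at the centre of its foot; 0.25 to 0.3 m from the case's centre, beyond one end
- parts_tray: bystander: orange divided tray of small parts, 100 x 75 x 28 mm, loose, origin at the centre of its underside; beyond the case's far corner on its +y side

How it is judged (in metres and radians):
On the way, in this order (a step that is already met when the one before it is completed fails the run):
1. the roller lies released with its flats flush on the orange groove faces, both flaps still open (angle between the x axis of roller_center and the x axis of orange_face, either way round below 0.1 rad and x of roller_center in the frame of orange_face above 0.003 m and distance between roller_center and cradle below 0.014 m and linear speed of roller below 0.02 m/s and angular speed of roller below 0.1 rad/s and contact force between the fingers and roller below 0.1 N and value of joint each of white_flap, orange_flap above 1 rad), for 0.2 s.
2. the white flap is folded down while the orange flap is still open (value of joint white_flap below 0.1 rad and value of joint orange_flap above 0.6 rad), for 0.1 s.
3. the orange flap is folded down over the white one (value of joint each of white_flap, orange_flap below 0.1 rad), for 0.1 s.
At the end, for the whole second after the job is handed in: the roller lies at rest in its grooves with its flats flush on the orange faces (within 0.1 rad, and its axis at least 3 mm nearer to the orange faces than a round journal would lie) and both flaps are down (joints below 0.1 rad) (all of step 3 and angle between the x axis of roller_center and the x axis of orange_face, either way round below 0.1 rad and x of roller_center in the frame of orange_face above 0.003 m and distance between roller_center and cradle below 0.014 m and linear speed of roller below 0.02 m/s and angular speed of roller below 0.1 rad/s); the robot touches nothing.
It fails at once if the roller is lifted out of its grooves (its centre over 30 mm from where it lies) (distance between roller_center and cradle above 0.03 m).
It fails at once if the bottle is disturbed (moved over 15 mm) (distance of spray_bottle from where it was at the start of the episode above 0.015 m).
It fails at once if the jar is disturbed (moved over 15 mm) (distance of bearing_jar from where it was at the start of the episode above 0.015 m).
It fails at once if the parts tray is disturbed (moved over 15 mm) (distance of parts_tray from where it was at the start of the episode above 0.015 m).
It fails at once if the robot presses on the lamp with over 5 N (contact force between any of the arm, the fingers and lamp above 5 N).
It also fails if it takes over 72 s, if anything falls off the work surface, if the arm or the gripper's body presses on something with over 40 N, if the wrist force passes 120 N, or if a joint passes its speed limit or range.

## Working session

There is one attempt and no reset: what is moved stays moved. The work goes in short steps, Python scripts to look and compute and a tool call to move; the robot and the scene stay as the last step left them, time stands still between calls to the robot, and variables do not carry over. Pictures are saved under pics/ and viewed, about 8 in all and at most 12, crops included, and the job is handed in when it is done.

Besides the shell and the picture viewer there is one more tool, called after "Call:" in YAML: its name, and indented under it one key for each argument. play_rows: Moves the arm, as the interface text tells. Its arguments: {"type":"object","properties":{"targets":{"type":"array","items":{"type":"array"}},"hand":{"type":"number"}},"required":["targets"]}

```bash
ls; mkdir -p pics; cat > h.py <<'E'
import numpy as np, cv2
from plant import bot
def look(n,fn=None):
    p=bot.get_image(n)
    if fn: cv2.imwrite('pics/'+fn,p['pixels'])
    return p
def proj(p,X):
    X=np.atleast_2d(X); T=np.array(p['world_to_cam']); c=X@T[:3,:3].T+T[:3,3]
    c=c*[1,-1,-1]; u=c@np.array(p['camera_matrix']).T
    return u[:,:2]/u[:,2:]
def ray(p,uv):
    T=np.array(p['world_to_cam']);K=np.array(p['camera_matrix'])
    d=np.linalg.inv(K)@[uv[0],uv[1],1]; d=d*[1,-1,-1]
    return -T[:3,:3].T@T[:3,3], T[:3,:3].T@d
def atz(p,uv,z):
    o,d=ray(p,uv); return o+d*(z-o[2])/d[2]
E
python3 - <<'E'
from h import *
s=bot.read_state();print(s)
for n in ['scene','side']:
    p=look(n,n+'0.png'); print(n,p.keys(),np.round(ray(p,(320,200)),3).tolist())
    for k in ['case','white_flap','orange_flap','roller_center','roller_mark','lamp','spray_bottle','bearing_jar','parts_tray']:
        print(k,[(np.round(d['extent']).tolist(),round(d['score'],2)) for d in bot.search_frame(p,k)[:2]])
E
```

```text
pics
{'clock': 0.0, 'joint_positions': array([ 1.21980674e+00,  2.17793758e-01,  1.61494856e+00,  1.83107544e-05,
        1.31127386e+00, -1.12165889e-01]), 'joint_vel': array([ 2.15730919e-03,  3.16819400e-04, -1.24465338e-03,  1.77260914e-03,
        9.94568723e-05, -1.49950910e-04]), 'joint_torque': array([-5.68196610e-04, -3.96853602e+01, -3.03846145e+01, -1.90250239e-04,
        9.83020000e-03,  1.67435164e-06]), 'tcp_pos': array([147.49402791, 606.4315062 , 200.03625247]), 'tcp_rot': array([-2.86724676e-04,  1.19130522e-01,  9.92877863e-01, -1.17738107e-03]), 'force': array([-0.25259044, -0.6090195 , -0.23015205]), 'torque': array([ 0.02553511,  0.04288159, -0.01361473]), 'width': 85.38438353132545}
scene dict_keys(['pixels', 'camera_matrix', 'world_to_cam', 'shot']) [[1347.322, -400.976, 631.99], [-0.705, 0.441, -0.557]]
case [([252.0, 118.0, 364.0, 217.0], 0.57)]
white_flap [([254.0, 142.0, 282.0, 185.0], 0.48)]
orange_flap [([327.0, 115.0, 363.0, 170.0], 0.6)]
roller_center [([331.0, 117.0, 359.0, 168.0], 0.68), ([274.0, 160.0, 338.0, 182.0], 0.61)]
roller_mark [([359.0, 195
[... 204 characters left out ...]
g_jar [([180.0, 174.0, 212.0, 217.0], 0.71)]
parts_tray [([360.0, 192.0, 408.0, 235.0], 0.71)]
side dict_keys(['pixels', 'camera_matrix', 'world_to_cam', 'shot']) [[406.763, -792.63, 1003.311], [0.188, 0.667, -0.721]]
case [([234.0, 144.0, 292.0, 254.0], 0.95), ([260.0, 186.0, 277.0, 218.0], 0.36)]
white_flap [([237.0, 217.0, 288.0, 229.0], 0.92)]
orange_flap [([243.0, 140.0, 289.0, 180.0], 0.76)]
roller_center [([260.0, 187.0, 273.0, 215.0], 0.79)]
roller_mark [([261.0, 186.0, 278.0, 217.0], 0.57)]
lamp [([306.0, 134.0, 353.0, 288.0], 0.8)]
spray_bottle [([284.0, 104.0, 306.0, 158.0], 0.72)]
bearing_jar [([237.0, 286.0, 266.0, 331.0], 0.95)]
parts_tray [([306.0, 170.0, 347.0, 200.0], 0.77)]
```

```bash
python3 - <<'E'
import cv2
a=cv2.imread('pics/scene0.png')[80:280,160:460];b=cv2.imread('pics/side0.png')[95:345,215:365]
cv2.imwrite('pics/a.png',cv2.resize(a,None,fx=2.66,fy=2.66,interpolation=3))
cv2.imwrite('pics/b.png',cv2.resize(b,None,fx=2.4*1.66/1.66,fy=2.4,interpolation=3) if 0 else cv2.resize(b,(360,600),interpolation=3))
E
```

```text
(no output)
```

View pics/a.png

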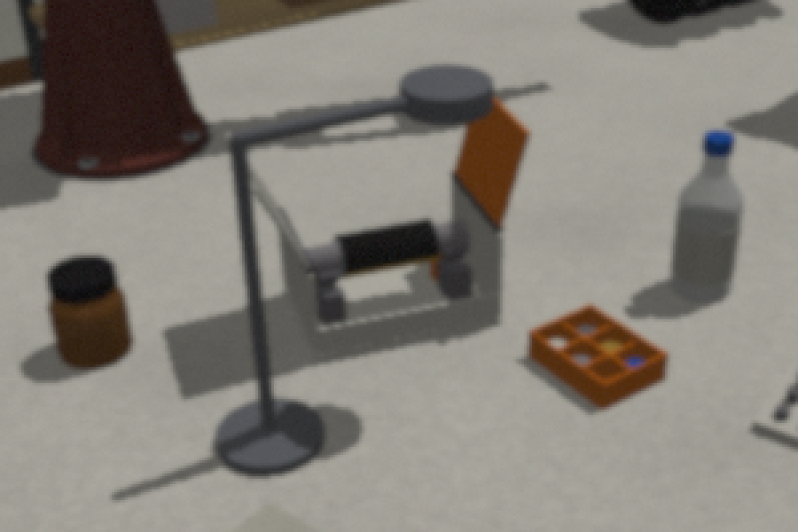

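View pics/b.png

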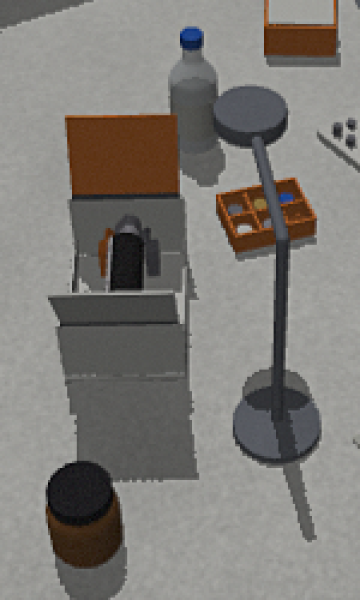

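```bash
cat > fit.py <<'E'
from h import *
from scipy.optimize import least_squares
def model(q):
    cx,cy,th,wa,oa=q; c,s=np.cos(th),np.sin(th)
    R=lambda P:np.array([cx+c*P[0]-s*P[1],cy+s*P[0]+c*P[1],P[2]])
    d={}
    for n,sx in (('+',1),('-',-1)):
        d['we'+n]=R((59*sx,-88+96*np.cos(wa),94.5+96*np.sin(wa)))
        d['oe'+n]=R((59*sx,88-96*np.cos(oa),100.5+96*np.sin(oa)))
        d['wt'+n]=R((64*sx,-90,92)); d['ot'+n]=R((64*sx,90,98)); d['wb'+n]=R((64*sx,-90,0)); d['ob'+n]=R((64*sx,90,0))
    return d
def fit(obs,q0):  # obs: list (picture,name,u,v)
    def f(q):
        d=model(q); return np.concatenate([proj(p,d[n])[0]-[u,v] for p,n,u,v in obs])
    return least_squares(f,q0,loss='soft_l1',f_scale=1.5)
E
python3 - <<'E'
from fit import *
a=look('scene');b=look('side')
print(a['camera_matrix'],b['camera_matrix'])
A=lambda n,u,v:(a,n,160+u/2.66,80+v/2.66)
B=lambda n,u,v:(b,n,215+u/2.4,95+v/2.4)
obs=[A('wb+',317,357),A('ob+',498,325),A('ot+',500,228),A('oe+',530,133),A('oe-',497,100),A('ot-',455,175),A('wt+',312,270),
B('oe-',66,116),B('oe+',179,118),B('wt-',60,325),B('wt+',186,322),B('we-',50,297),B('we+',178,292),B('wb-',68,380),B('wb+',187,378),B('ot-',72,197),B('ot+',182,196)]
c0=atz(b,(215+128/2.4,95+378/2.4),0)
r=fit(obs,[c0[0],c0[1]+90,0,2,2]);print(np.round(r.x,3));print(np.round(r.fun.reshape(-1,2),1).tolist())
# triangulate lamp head etc
for nm,u1,u2 in [('head',(447,92),(250,110)),('foot',(270,432),(277,425))]:
    o1,d1=ray(a,(160+u1[0]/2.66,80+u1[1]/2.66));o2,d2=ray(b,(215+u2[0]/2.4,95+u2[1]/2.4))
    t=np.linalg.lstsq(np.c_[d1,-d2],o2-o1,rcond=None)[0];print(nm,o1+d1*t[0],o2+d2*t[1])
for nm,z,ea,eb in [('bottle',165,(718,140),(191,35)),('jar',85,(82,275),(80,478)),('tray',28,(598,352),(267,205))]:
    print(nm,atz(a,(160+ea[0]/2.66,80+ea[1]/2.66),z),atz(b,(215+eb[0]/2.4,95+eb[1]/2.4),z))
E
```

```text
[[447.96840069   0.         323.08012777]
 [  0.         447.96840069 192.41542529]
 [  0.           0.           1.        ]] [[499.02692536   0.         319.34291386]
 [  0.         499.02692536 195.29866988]
 [  0.           0.           1.        ]]
[ 5.13283e+02  7.77230e+01 -2.29000e-01  2.04400e+00  1.89500e+00]
[[-0.9, 3.4], [0.5, 0.5], [0.5, 3.0], [0.7, 0.3], [-5.9, -6.0], [-1.3, 0.2], [-1.7, 3.5], [0.2, -1.6], [-0.4, -3.4], [-1.1, -0.5], [0.0, -0.7], [-0.5, -0.4], [-0.2, 0.4], [-0.4, 0.3], [0.8, -0.3], [-1.3, -0.8], [1.6, -1.5]]
head [644.15208863  61.5052232  274.82348609] [644.16716759  61.79014203 275.16273048]
foot [ 626.02783404 -103.43521363    7.5777101 ] [ 626.97463767 -109.74179803    3.47882659]
bottle [658.18267749 345.55928684 165.        ] [649.50615739 342.34828147 165.        ]
jar [ 427.34426624 -181.09913166   85.        ] [ 422.07735272 -174.86678853   85.        ]
tray [709.75494182 174.38987726  28.        ] [697.91770475 178.17317675  28.        ]
```

Call:
play_rows:
  targets:
    - [[0, 0, -50], 0]
    - [[-30, -30, -70], 0]
    - [[-440, -428, -70], 0]
    - [[-440, -428, -70], 0]
    - [[-440, -428, -70], 0]
    - [[-440, -428, -70], 0]
    - [[-440, -428, -70], 0]
    - [[-440, -428, -70], 0]
    - [[-440, -428, -70], 0]
    - [[-440, -428, -70], 0]
    - [[-440, -428, -70], 0]
    - [[-440, -428, -70], 0]
  hand: 0

```text
clock: 2.3
tcp_pos: [436.9, 145.9, 271.9]
tcp_rot: [0.001, 0.119, 0.993, 0.0]
force: [0.0, 0.4, 0.0]
width: 0.5
```

Call:
play_rows:
  targets:
    - [[-50, -48, 0], 0]
    - [[-50, -48, 0], 0]
    - [[-50, -48, 0], 0]

```text
clock: 2.6
tcp_pos: [474.5, 86.9, 271.5]
tcp_rot: [0.0, 0.121, 0.993, -0.0]
force: [-1.3, 0.1, 0.0]
width: 0.2
```

```bash
python3 - <<'E'
from h import *
s=bot.read_state();print(s['clock'],s['tcp_pos'],s['tcp_rot'],s['force'])
p=look('wrist','w1.png');print(p['camera_matrix'],np.round(ray(p,(320,200)),3).tolist())
np.savez('w1',K=p['camera_matrix'],T=p['world_to_cam'])
E
```

```text
2.6 [474.53143075  86.8574163  271.47476636] [ 2.17309279e-04  1.21427290e-01  9.92600268e-01 -2.70840369e-04] [-1.25018863  0.11950282  0.02795703]
[[281.42700824   0.         323.29266278]
 [  0.         281.42700824 201.52506465]
 [  0.           0.           1.        ]] [[397.431, 106.919, 445.144], [0.295, -0.085, -0.952]]
```

View pics/w1.png

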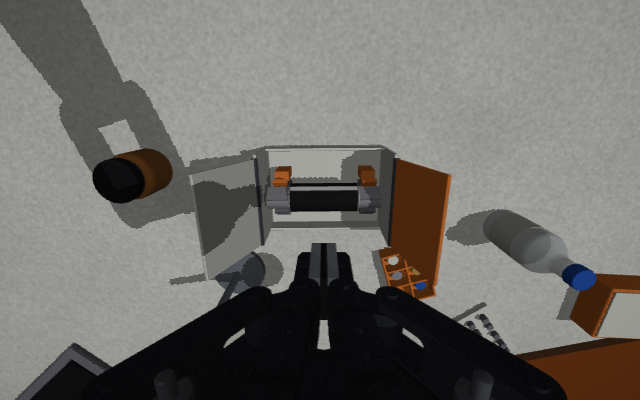

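```bash
python3 - <<'E'
import cv2
a=cv2.imread('pics/w1.png')[130:310,180:460]
cv2.imwrite('pics/w1c.png',cv2.resize(a,None,fx=2.8,fy=2.8,interpolation=3))
E
```

```text
(no output)
```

View pics/w1c.png

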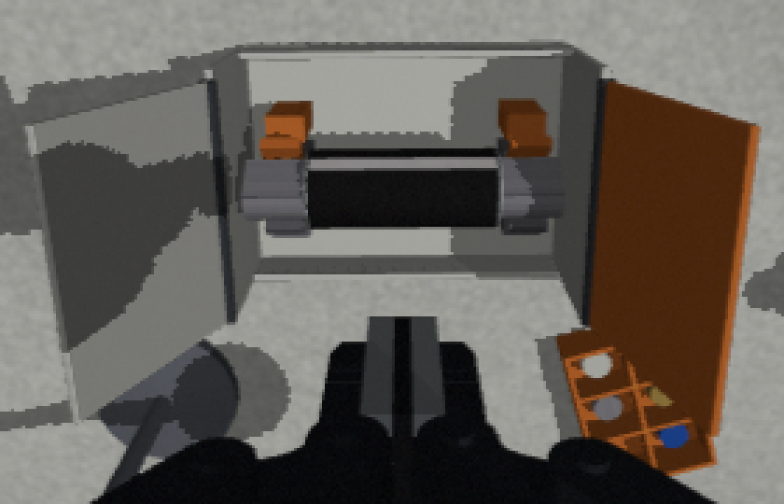

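```bash
python3 - <<'E'
from fit import *
import fit as F
m0=F.model
def model(q):
    d=m0(q); cx,cy,th=q[:3];c,s=np.cos(th),np.sin(th)
    R=lambda P:np.array([cx+c*P[0]-s*P[1],cy+s*P[0]+c*P[1],P[2]])
    for n,sx in (('+',1),('-',-1)):
        d['wh'+n]=R((59*sx,-88,96.5));d['oh'+n]=R((59*sx,88,102.5))
        d['sl'+n]=R((0,46*sx,88))
    return d
F.model=model
z=np.load('w1.npz');w=dict(camera_matrix=z['K'],world_to_cam=z['T'])
W=lambda n,u,v:(w,n,180+u/2.8,130+v/2.8)
a=look('scene');b=look('side')
A=lambda n,u,v:(a,n,160+u/2.66,80+v/2.66)
B=lambda n,u,v:(b,n,215+u/2.4,95+v/2.4)
ow=[W('oe-',757,125),W('oe+',716,435),W('oh-',603,80),W('oh+',587,325),W('we-',30,128),W('we+',78,420),W('wh-',211,80),W('wh+',233,323)]
os=[A('ob+',498,325),A('oe+',530,133),A('ot-',455,175),
B('oe-',66,116),B('oe+',179,118),B('wt-',60,325),B('wt+',186,322),B('we-',50,297),B('we+',178,292),B('wb-',68,380),B('wb+',187,378),B('ot-',72,197),B('ot+',182,196)]
for o in (ow,ow+os):
    r=fit(o,[513,78,-.23,2,1.9]);print(np.round(r.x,3));print(np.round(r.fun.reshape(-1,2),1).tolist())
q=r.x;c,s=np.cos(q[2]),np.sin(q[2])
# predicted sleeve silhouette + stripe rows
for ang in range(0,360,15):
    t=np.radians(ang);x,zz=20*np.cos(t),68+20*np.sin(t)
    uv=proj(w,[q[0]+c*x,q[1]+s*x,zz])[0];print(ang,np.round((uv-[180,130])*2.8,0),end=' ')
E
```

```text
[ 5.1187e+02  8.1592e+01 -2.3300e-01  2.0140e+00  1.8460e+00]
[[0.0, 0.1], [0.0, -0.0], [1.8, 0.1], [1.3, -0.3], [-0.1, -0.9], [-0.1, 1.1], [-1.1, 0.8], [-1.5, -0.3]]
[ 5.12234e+02  8.03750e+01 -2.31000e-01  2.01500e+00  1.85800e+00]
[[-0.3, 0.5], [-0.0, 0.2], [0.8, 0.5], [0.6, 0.0], [-1.3, -0.0], [-1.0, 1.8], [-2.1, 1.4], [-2.2, 0.2], [1.1, -0.0], [0.0, -0.3], [-0.6, -0.2], [-0.4, -1.7], [-1.0, -3.4], [-1.8, -1.3], [-0.7, -1.3], [-1.2, -2.4], [-1.1, -1.6], [-1.1, -0.5], [0.1, -1.0], [-1.7, -1.4], [1.0, -2.0]]
0 [405. 227.] 15 [405. 229.] 30 [405. 229.] 45 [405. 225.] 60 [405. 220.] 75 [405. 212.] 90 [405. 202.] 105 [405. 191.] 120 [405. 180.] 135 [404. 170.] 150 [404. 161.] 165 [404. 155.] 180 [404. 151.] 195 [404. 149.] 210 [404. 151.] 225 [404. 155.] 240 [404. 161.] 255 [404. 169.] 270 [404. 178.] 285 [405. 188.] 300 [405. 198.] 315 [405. 207.] 330 [405. 215.] 345 [405. 222.]
```

Call:
play_rows:
  targets:
    - [[-48, 3, 0], 0]
    - [[-48, 3, 50], 0]
    - [[-48, 3, 100], 0]
    - [[-48, 3, 150], 0]
    - [[-48, 3, 170], 0]
    - [[-48, 3, 174], 0]
    - [[-48, 3, 178], 0]

```text
clock: 3.45
tcp_pos: [520.8, 82.1, 93.8]
tcp_rot: [0.0, 0.118, 0.993, 0.0]
force: [0.2, 0.7, 1.1]
width: 0.2
```

Call:
play_rows:
  targets:
    - [[0, 0, 2], 0]
    - [[0, 0, 4], 0]
    - [[0, 0, 6], 0]
    - [[0, 0, 6], 0]

```text
clock: 3.85
tcp_pos: [521.2, 80.9, 88.1]
tcp_rot: [0.001, 0.119, 0.993, 0.0]
force: [-0.1, -0.2, -0.7]
width: 0.0
```

Call:
play_rows:
  targets:
    - [[0, 0, 1], 0]
    - [[0, 0, 2], 0]
    - [[0, 0, 2], 0]

```text
clock: 4.15
tcp_pos: [520.5, 80.8, 85.3]
tcp_rot: [-0.0, 0.119, 0.993, -0.0]
force: [-0.2, -0.4, -0.2]
width: 0.3
```

Call:
play_rows:
  targets:
    - [[0, 0, 1], 0]
    - [[0, 0, 2], 0]
    - [[0, 0, 2], 0]

```text
clock: 4.45
tcp_pos: [520.4, 80.9, 83.1]
tcp_rot: [-0.0, 0.119, 0.993, -0.0]
force: [-1.2, -0.3, 0.4]
width: -0.2
```

```bash
python3 - <<'E'
from h import *
p=look('wrist','w2.png')
cv2.imwrite('pics/w2c.png',cv2.resize(p['pixels'][60:300,180:460],None,fx=2.5,fy=2.5,interpolation=3))
for X in ([512,81,88],[520.4,80.9,83.1]):print(((proj(p,X)[0]-[180,60])*2.5).round())
E
```

```text
[347. 413.]
[355. 434.]
```

View pics/w2c.png

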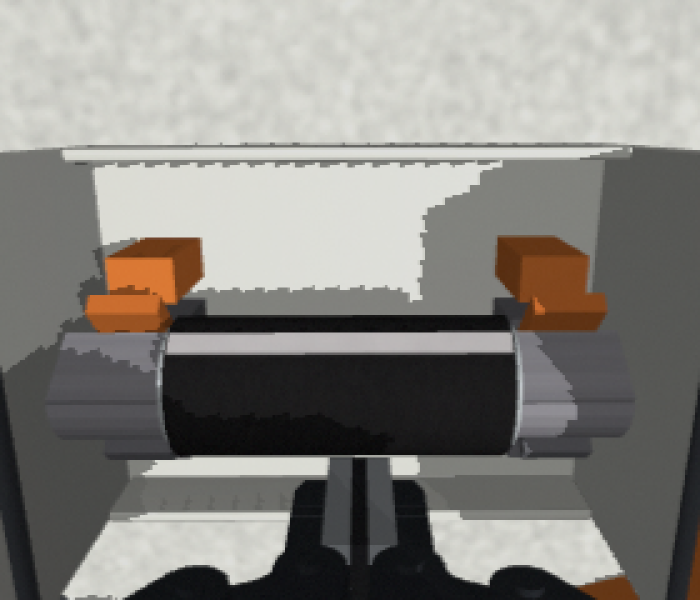

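```bash
python3 - <<'E'
from h import *
p=look('wrist'); 
np.savez('w2',K=p['camera_matrix'],T=p['world_to_cam'])
c,s=np.cos(-.232),np.sin(-.232)
def pt(x,y,z): return [512+c*x-s*y,81+s*x+c*y,z]
rows=[(proj(p,pt(20*np.cos(t),0,68+20*np.sin(t)))[0]-[180,60])*2.5 for t in np.radians(np.arange(0,360,10))]
r=np.array(rows)[:,1];print(r.min(),r.argmin()*10,r.max(),r.argmax()*10, r.round())
print(ray(p,(320,200)))
for x in (0,5,10,15,20,25): print(x,((proj(p,pt(x,0,83))[0]-[180,60])*2.5).round())
print(((proj(p,[pt(0,-46,68),pt(0,46,68)])-[180,60])*2.5).round())
E
```

```text
315.50026837956807 190 455.4033629712028 30 [448. 453. 455. 455. 453. 449. 443. 434. 424. 412. 399. 386. 373. 360.
 348. 337. 329. 322. 318. 316. 316. 318. 322. 327. 334. 343. 352. 363.
 373. 384. 395. 406. 417. 426. 435. 442.]
(array([443.46000387, 100.49026152, 256.98783982]), array([ 0.29432457, -0.08269806, -0.95220813]))
0 [347. 405.]
5 [348. 422.]
10 [348. 439.]
15 [348. 456.]
20 [348. 472.]
25 [348. 489.]
[[188. 386.]
 [509. 384.]]
```

```bash
python3 - <<'E'
from h import *
a=look('scene');b=look('side');s=bot.read_state();t=s['tcp_pos'];print(t,s['clock'])
ims=[]
for p in (a,b):
    u=proj(p,t)[0];x0,y0=int(u[0])-35,int(u[1])-40
    im=cv2.resize(p['pixels'][y0:y0+66,x0:x0+70],None,fx=5.7,fy=5.7,interpolation=3)
    cv2.drawMarker(im,tuple(int(v) for v in (u-[x0,y0]+.5)*5.7),(0,0,255),cv2.MARKER_CROSS,14,1)
    ims.append(im)
cv2.imwrite('pics/c3.png',np.hstack(ims))
E
```

```text
[520.69972477  80.89523753  83.42539105] 4.65
```

View pics/c3.png

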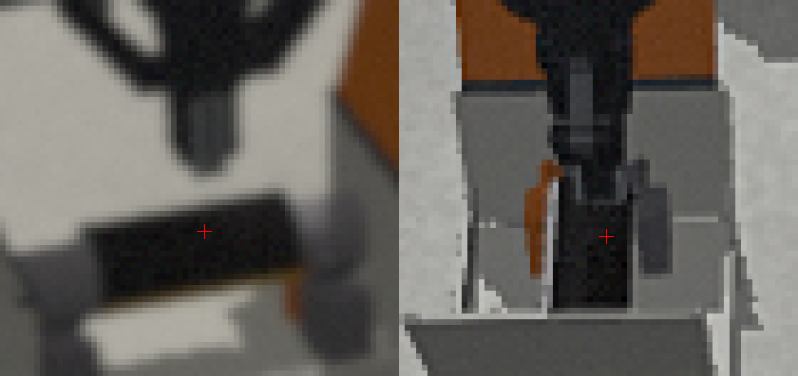

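Call:
play_rows:
  targets:
    - [[0, 0, 4], 0]
    - [[0, 0, 8], 0]
    - [[0, 0, 10], 0]
    - [[0, 0, 12], 0]
    - [[0, 0, 12], 0]

```text
clock: 5.15
tcp_pos: [520.3, 80.9, 70.9]
tcp_rot: [-0.0, 0.119, 0.993, -0.0]
force: [-0.7, -0.7, 0.1]
width: 0.1
```

Call:
play_rows:
  targets:
    - [[0, 0, 1], 0]
    - [[0, 0, 2], 0]
    - [[0, 0, 3], 0]
    - [[0, 0, 3], 0]

```text
clock: 5.55
tcp_pos: [520.6, 80.9, 68.3]
tcp_rot: [-0.0, 0.119, 0.993, -0.0]
force: [-1.2, 0.2, -0.0]
width: 0.1
```

Call:
play_rows:
  targets:
    - [[0, 0, 1], 0]
    - [[0, 0, 2], 0]
    - [[0, 0, 3], 0]
    - [[0, 0, 3], 0]

```text
clock: 5.95
tcp_pos: [520.5, 80.9, 65.2]
tcp_rot: [-0.0, 0.119, 0.993, -0.0]
force: [-0.1, -0.2, 0.4]
width: 0.2
```

Call:
play_rows:
  targets:
    - [[0, 0, 1], 0]
    - [[0, 0, 2], 0]
    - [[0, 0, 2], 0]

```text
clock: 6.25
tcp_pos: [520.5, 80.9, 63.2]
tcp_rot: [-0.0, 0.119, 0.993, -0.0]
force: [-0.3, -0.3, -0.3]
width: -0.0
```

```bash
python3 - <<'E'
from h import *
p=look('wrist','w4.png')
c,s=np.cos(-.232),np.sin(-.232)
t=bot.read_state()['tcp_pos']
for w in (-11,0,11):
  print(w,[(dz,round(proj(p,[t[0]+c*w,t[1]+s*w,t[2]+dz])[0][1],1)) for dz in (0,10,15,20,25,30,35)])
cv2.imwrite('pics/w4c.png',cv2.resize(p['pixels'][140:300,230:420],None,fx=3.5,fy=3.5,interpolation=3))
E
```

```text
-11 [(0, np.float64(218.5)), (10, np.float64(224.3)), (15, np.float64(227.5)), (20, np.float64(230.9)), (25, np.float64(234.4)), (30, np.float64(238.2)), (35, np.float64(242.2))]
0 [(0, np.float64(233.7)), (10, np.float64(240.2)), (15, np.float64(243.8)), (20, np.float64(247.5)), (25, np.float64(251.4)), (30, np.float64(255.6)), (35, np.float64(260.1))]
11 [(0, np.float64(248.3)), (10, np.float64(255.5)), (15, np.float64(259.4)), (20, np.float64(263.5)), (25, np.float64(267.8)), (30, np.float64(272.4)), (35, np.float64(277.2))]
```

View pics/w4c.png

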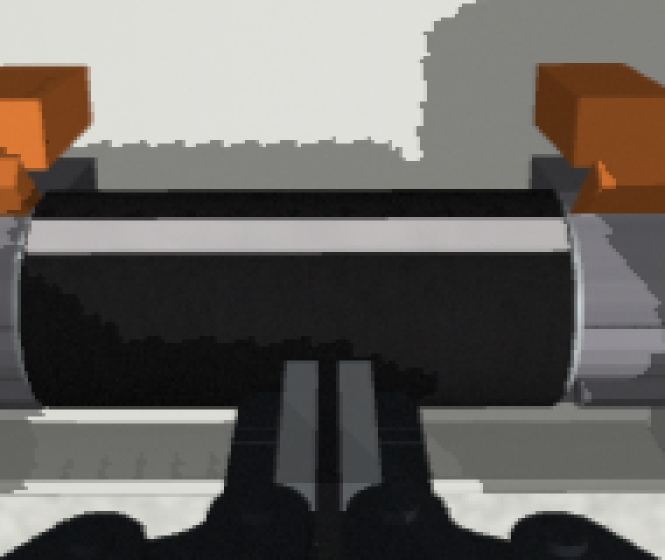

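Call:
play_rows:
  targets:
    - [[0, 0, 1], 0]
    - [[0, 0, 2], 0]
    - [[0, 0, 3], 0]
    - [[0, 0, 3], 0]

```text
clock: 6.7
tcp_pos: [520.4, 80.9, 60.2]
tcp_rot: [-0.0, 0.119, 0.993, -0.0]
force: [0.7, 0.3, 0.3]
width: -0.3
```

Call:
play_rows:
  targets:
    - [[0, 0, 1], 0]
    - [[0, 0, 2], 0]
    - [[0, 0, 3], 0]
    - [[0, 0, 3], 0]

```text
clock: 7.1
tcp_pos: [520.9, 80.9, 58.0]
tcp_rot: [0.0, 0.119, 0.993, -0.0]
force: [-1.9, -1.0, 3.4]
width: 0.3
```

Call:
play_rows:
  targets:
    - [[0, 0, 1], 0]
    - [[0, 0, 2], 0]
    - [[0, 0, 2], 0]

```text
clock: 7.4
tcp_pos: [521.7, 80.8, 57.8]
tcp_rot: [0.001, 0.119, 0.993, -0.0]
force: [-3.9, -0.3, 13.0]
width: -0.3
```

Call:
play_rows:
  targets:
    - [[3, 0, 0], 0]
    - [[6, 0, 0], 0]
    - [[9, 0, 0], 0]
    - [[12, 0, 0], 0]
    - [[15, 0, 0], 0]
    - [[18, 0, 0], 0]

```text
clock: 8.0
tcp_pos: [511.9, 83.2, 61.2]
tcp_rot: [0.009, 0.119, 0.993, -0.001]
force: [4.9, -6.6, 15.7]
width: 0.3
```

```bash
cat > stripe.py <<'E'
from h import *
import sys
p=look('wrist',sys.argv[1]); c,s=np.cos(-.232),np.sin(-.232)
dx=float(sys.argv[2]) if len(sys.argv)>2 else 0
print(bot.read_state()['tcp_pos'].round(1),bot.read_state()['force'].round(1))
for y in (-36,-30,30,36):
  o=[]
  for a in range(0,235,6):
    t=np.radians(a);x,z=20*np.cos(t)+dx,68+20*np.sin(t)+dx
    u=proj(p,[512+c*x-s*y,81+s*x+c*y,z])[0].round().astype(int)
    g=p['pixels'][u[1],u[0]].astype(int) if 0<=u[0]<640 and 0<=u[1]<400 else np.zeros(3,int)
    o.append((a,tuple(g.tolist())))
  print(y,[(a,g) for a,g in o if max(g)>70])
E
python3 stripe.py w5.png
```

```text
[511.6  83.3  61.4] [ 3.2 -5.9 14. ]
-36 [(12, (100, 105, 103)), (18, (102, 106, 105)), (24, (101, 105, 104)), (30, (103, 106, 105)), (36, (103, 106, 105)), (42, (101, 104, 104)), (48, (101, 105, 105)), (54, (100, 104, 103)), (162, (113, 113, 114)), (168, (161, 159, 163)), (174, (148, 147, 151)), (180, (148, 148, 151)), (186, (148, 147, 150)), (192, (147, 147, 150)), (198, (147, 146, 150)), (204, (148, 147, 151)), (210, (148, 147, 151)), (216, (149, 148, 152)), (222, (149, 149, 152)), (228, (149, 149, 152)), (234, (148, 148, 151))]
-30 [(12, (100, 105, 103)), (18, (103, 106, 105)), (24, (101, 105, 104)), (30, (103, 106, 106)), (36, (102, 105, 105)), (42, (101, 105, 104)), (48, (101, 105, 104)), (162, (112, 112, 114)), (168, (159, 160, 164)), (174, (150, 150, 152)), (180, (149, 149, 151)), (186, (150, 151, 153)), (192, (149, 149, 152)), (198, (149, 149, 152)), (204, (149, 148, 151)), (210, (149, 148, 151)), (216, (150, 149, 152)), (222, (150, 150, 152)), (228, (149, 149, 151)), (234, (150, 150, 153))]
30 [(18, (95, 98, 97)), (24, (96, 99, 99)), (30, (96, 99, 99)), (36, (96, 99, 99)), (42, (96, 99, 99)), (48, (94, 97, 98)), (162, (192, 193, 197)), (168, (145, 146, 148)), (174, (146, 146, 149)), (180, (145, 145, 148)), (186, (146, 145, 148)), (192, (143, 143, 146)), (198, (144, 144, 147)), (204, (144, 144, 147)), (210, (144, 144, 147)), (216, (145, 145, 148)), (222, (146, 145, 149)), (228, (146, 147, 150)), (234, (147, 147, 150))]
36 [(18, (95, 98, 98)), (24, (95, 100, 99)), (30, (96, 99, 99)), (36, (96, 99, 99)), (42, (95, 98, 98)), (48, (95, 98, 98)), (162, (190, 190, 193)), (168, (145, 145, 147)), (174, (145, 146, 148)), (180, (145, 145, 147)), (186, (145, 146, 148)), (192, (144, 143, 147)), (198, (144, 143, 147)), (204, (145, 144, 147)), (210, (144, 144, 147)), (216, (146, 145, 149)), (222, (145, 145, 148)), (228, (139, 140, 143)), (234, (145, 144, 147))]
```

```bash
python3 - <<'E'
import cv2
a=cv2.imread('pics/w5.png')[120:300,200:450]
cv2.imwrite('pics/w5c.png',cv2.resize(a,None,fx=3,fy=3,interpolation=3))
E
```

```text
(no output)
```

View pics/w5c.png

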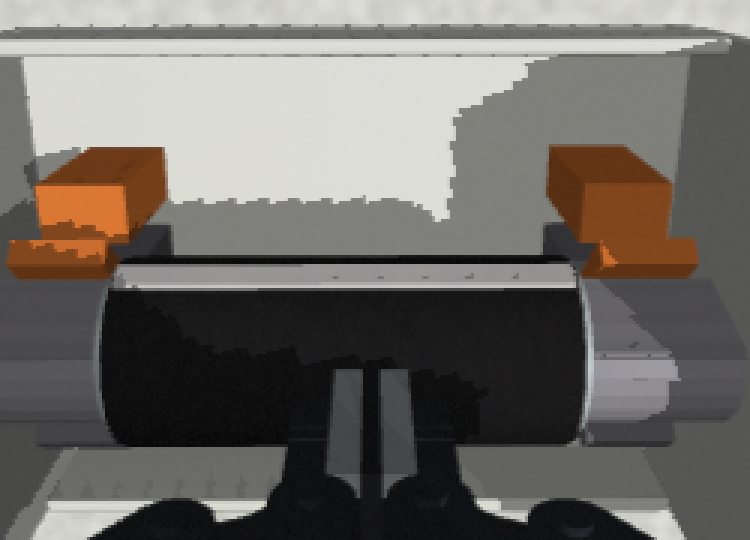

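Call:
play_rows:
  targets:
    - [[3, 0, 0], 0]
    - [[6, 0, 0], 0]
    - [[9, 0, 0], 0]
    - [[12, 0, 0], 0]
    - [[12, 0, 0], 0]
    - [[12, 0, 0], 0]

```text
clock: 8.65
tcp_pos: [503.5, 85.4, 63.9]
tcp_rot: [0.012, 0.118, 0.993, -0.001]
force: [4.7, -7.8, 21.0]
width: 0.0
```

```bash
cat > st.py <<'E'
from h import *
import sys
p=look('wrist',sys.argv[1]); c,s=np.cos(-.232),np.sin(-.232)
r=bot.read_state();print(r['clock'],r['tcp_pos'].round(1),r['force'].round(1))
for y in (-34,34):
  u0=proj(p,[512-s*y,81+c*y,68])[0].round().astype(int)
  col=p['pixels'][u0[1]-45:u0[1]+45,u0[0]].astype(int)
  print(y,u0,[ (u0[1]-45+i,*v) for i,v in enumerate(col.tolist())][::2])
E
python3 stripe.py w6.png | head -1; python3 - <<'E'
import cv2
a=cv2.imread('pics/w6.png')[120:300,200:450]
cv2.imwrite('pics/w6c.png',cv2.resize(a,None,fx=3,fy=3,interpolation=3))
E
```

```text
[503.5  85.3  63.9] [ 5.1 -7.3 21.2]
```

View pics/w6c.png

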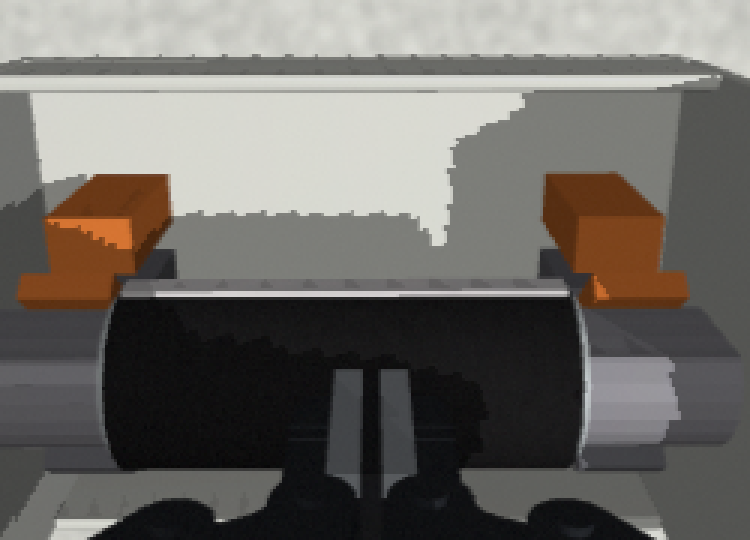

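Call:
play_rows:
  targets:
    - [[3, 0, 0], 0]
    - [[6, 0, 0], 0]
    - [[9, 0, 0], 0]
    - [[12, 0, 0], 0]
    - [[12, 0, 0], 0]

```text
clock: 9.2
tcp_pos: [479.9, 90.8, 55.8]
tcp_rot: [0.0, 0.119, 0.993, 0.0]
force: [0.1, 0.4, -0.0]
width: 0.4
```

```bash
python3 st.py w7.png
```

```text
9.25 [478.9  90.9  54.8] [-0.3 -0.2 -0.4]
-34 [268 287] [(np.int64(242), 105, 108, 108), (np.int64(244), 104, 107, 107), (np.int64(246), 104, 108, 108), (np.int64(248), 104, 109, 108), (np.int64(250), 104, 108, 108), (np.int64(252), 115, 116, 117), (np.int64(254), 11, 11, 11), (np.int64(256), 7, 7, 8), (np.int64(258), 6, 6, 8), (np.int64(260), 13, 12, 12), (np.int64(262), 9, 8, 7), (np.int64(264), 9, 8, 8), (np.int64(266), 9, 9, 8), (np.int64(268), 10, 9, 10), (np.int64(270), 9, 7, 7), (np.int64(272), 15, 14, 14), (np.int64(274), 11, 12, 8), (np.int64(276), 12, 14, 12), (np.int64(278), 14, 12, 13), (np.int64(280), 11, 9, 10), (np.int64(282), 12, 13, 13), (np.int64(284), 12, 10, 11), (np.int64(286), 15, 15, 15), (np.int64(288), 15, 14, 14), (np.int64(290), 13, 10, 9), (np.int64(292), 16, 14, 11), (np.int64(294), 16, 13, 13), (np.int64(296), 14, 11, 10), (np.int64(298), 15, 12, 12), (np.int64(300), 10, 9, 9), (np.int64(302), 10, 9, 8), (np.int64(304), 12, 10, 9), (np.int64(306), 13, 10, 10), (np.int64(308), 11, 11, 10), (np.int64(310), 13, 11, 10), (np.int64(312), 17, 14, 13), (np.int6
[... 878 characters left out ...]
, 20), (np.int64(284), 20, 20, 21), (np.int64(286), 21, 19, 20), (np.int64(288), 21, 20, 20), (np.int64(290), 22, 20, 21), (np.int64(292), 24, 23, 25), (np.int64(294), 14, 13, 10), (np.int64(296), 15, 13, 11), (np.int64(298), 17, 15, 12), (np.int64(300), 15, 14, 12), (np.int64(302), 15, 13, 12), (np.int64(304), 16, 12, 14), (np.int64(306), 14, 13, 10), (np.int64(308), 12, 10, 8), (np.int64(310), 11, 10, 9), (np.int64(312), 16, 12, 12), (np.int64(314), 16, 14, 14), (np.int64(316), 18, 15, 14), (np.int64(318), 14, 11, 12), (np.int64(320), 13, 12, 11), (np.int64(322), 15, 12, 11), (np.int64(324), 15, 12, 11), (np.int64(326), 16, 12, 11), (np.int64(328), 16, 12, 14), (np.int64(330), 15, 15, 13)]
```

Call:
play_rows:
  targets:
    - [[0, 0, -25], 0]
    - [[-39, 0, -25], 0]
    - [[-39, 0, -25], 0]
    - [[-39, 0, -12], 0]
    - [[-39, 0, -7], 0]
    - [[-39, 0, -4], 0]
    - [[-39, 0, -2], 0]
    - [[-39, 0, -2], 0]

```text
clock: 10.05
tcp_pos: [517.0, 81.7, 56.9]
tcp_rot: [-0.001, 0.119, 0.993, -0.0]
force: [0.3, 0.1, 0.6]
width: -0.1
```

Call:
play_rows:
  targets:
    - [[0, 0, 1], 0]
    - [[0, 0, 2], 0]
    - [[0, 0, 3], 0]
    - [[0, 0, 4], 0]
    - [[0, 0, 4], 0]

```text
clock: 10.55
tcp_pos: [518.8, 81.6, 55.7]
tcp_rot: [0.001, 0.119, 0.993, -0.0]
force: [-3.6, -0.7, 10.9]
width: -0.2
```

Call:
play_rows:
  targets:
    - [[3, 0, 0], 0]
    - [[6, 0, 0], 0]
    - [[9, 0, 0], 0]
    - [[12, 0, 0], 0]
    - [[15, 0, 0], 0]
    - [[15, 0, 0], 0]

```text
clock: 11.15
tcp_pos: [504.7, 85.2, 54.5]
tcp_rot: [0.002, 0.119, 0.993, 0.0]
force: [2.7, -1.5, 6.0]
width: -0.2
```

```bash
cat > fitc.py <<'E'
from h import *
import sys
p=look('wrist',sys.argv[1]); c,s=np.cos(-.232),np.sin(-.232)
r=bot.read_state();print(r['clock'],r['tcp_pos'].round(1),r['force'].round(1))
def pr(x,y,z): return proj(p,[512+c*x-s*y,81+s*x+c*y,z])[0]
for dx in (0,-1.75,-3.5):
  for y in (-34,34):
    R=np.array([pr(dx+20*np.cos(t),y,68+dx+20*np.sin(t)) for t in np.radians(np.arange(0,360,2))])
    print('pred shift',dx,y,'rows',R[:,1].min().round(1),R[:,1].max().round(1), 'yel45', pr(dx+14.1,y,68+dx+14.1)[1].round(1),'0deg',pr(dx+20,y,68+dx)[1].round(1))
for y in (-34,34):
  u0=pr(0,y,68).round().astype(int)
  col=p['pixels'][:,u0[0]].astype(int)
  print(y,[(i,tuple(col[i].tolist())) for i in range(u0[1]-42,min(400,u0[1]+50)) if col[i].max()>35])
E
python3 fitc.py w8.png
```

```text
11.2 [504.7  85.2  54.5] [ 3.6 -1.3  5.4]
pred shift 0 -34 rows 222.9 287.1 yel45 286.5 0deg 281.3
pred shift 0 34 rows 222.2 286.3 yel45 285.7 0deg 280.6
pred shift -1.75 -34 rows 219.4 283.0 yel45 282.3 0deg 277.5
pred shift -1.75 34 rows 218.6 282.2 yel45 281.5 0deg 276.8
pred shift -3.5 -34 rows 215.9 279.0 yel45 278.2 0deg 273.7
pred shift -3.5 34 rows 215.1 278.2 yel45 277.4 0deg 273.0
-34 [(212, (120, 125, 124)), (213, (120, 125, 124)), (214, (121, 126, 125)), (215, (69, 68, 70)), (276, (24, 69, 89)), (277, (32, 89, 117)), (278, (27, 77, 100)), (279, (20, 65, 84)), (280, (108, 136, 146)), (281, (126, 131, 131)), (282, (99, 103, 103)), (283, (100, 103, 103)), (284, (97, 101, 101)), (285, (99, 103, 102)), (286, (84, 87, 87))]
34 [(212, (121, 126, 126)), (213, (120, 125, 125)), (214, (121, 125, 125)), (276, (53, 143, 187)), (277, (52, 144, 187)), (278, (38, 110, 143)), (279, (39, 110, 142)), (280, (119, 124, 124)), (281, (94, 97, 96)), (282, (92, 96, 95)), (283, (92, 95, 95)), (284, (93, 96, 95)), (285, (93, 96, 95)), (286, (92, 96, 95)), (287, (93, 96, 96)), (288, (92, 96, 96)), (289, (93, 96, 96)), (290, (92, 95, 96)), (291, (93, 96, 96)), (292, (93, 96, 96)), (293, (44, 44, 43))]
```

Call:
play_rows:
  targets:
    - [[0, 0, 2], 0]
    - [[1, 0, 3], 0]
    - [[2, 0, 3], 0]
    - [[2, 0, 3], 0]
    - [[2, 0, 0], 0]
    - [[2, 0, -30], 0]
    - [[2, 0, -80], 0]
    - [[2, 0, -130], 0]
    - [[2, 0, -170], 0]

```text
clock: 12.1
tcp_pos: [499.3, 85.9, 224.2]
tcp_rot: [-0.002, 0.119, 0.993, 0.0]
force: [-0.3, 0.1, -0.1]
width: 0.2
```

```bash
python3 fitc.py w9.png; python3 - <<'E'
import cv2
a=cv2.imread('pics/w9.png')[100:310,190:450]
cv2.imwrite('pics/w9c.png',cv2.resize(a,None,fx=3,fy=2.85,interpolation=3))
E
```

```text
12.15 [503.9  86.2 232. ] [1.9 0.9 4.3]
pred shift 0 -34 rows 174.1 207.0 yel45 205.2 0deg 206.1
pred shift 0 34 rows 173.7 206.6 yel45 204.9 0deg 205.7
pred shift -1.75 -34 rows 172.3 205.2 yel45 203.4 0deg 204.3
pred shift -1.75 34 rows 171.9 204.8 yel45 203.0 0deg 204.0
pred shift -3.5 -34 rows 170.6 203.4 yel45 201.5 0deg 202.5
pred shift -3.5 34 rows 170.2 203.0 yel45 201.1 0deg 202.2
-34 [(149, (168, 175, 174)), (150, (168, 175, 174)), (151, (169, 175, 174)), (152, (168, 175, 175)), (153, (169, 176, 176)), (154, (169, 175, 175)), (155, (169, 176, 175)), (156, (170, 177, 176)), (157, (169, 175, 175)), (158, (169, 176, 176)), (159, (169, 175, 175)), (160, (169, 176, 175)), (161, (170, 176, 175)), (162, (169, 176, 174)), (163, (169, 176, 175)), (164, (169, 176, 174)), (165, (170, 176, 175)), (166, (168, 175, 174)), (167, (99, 103, 102)), (168, (98, 102, 101)), (169, (97, 101, 100)), (170, (53, 56, 54)), (199, (18, 38, 45)), (200, (37, 103, 135)), (201, (28, 85, 111)), (202, (28, 84, 109)), (203, (126, 132, 132)), (204, (167, 173, 174)), (205, (169, 174, 174)), (206, (169, 175, 174
[... 1541 characters left out ...]
97, 101, 101)), (210, (97, 101, 101)), (211, (97, 101, 101)), (212, (97, 101, 100)), (213, (97, 101, 100)), (214, (98, 101, 100)), (215, (97, 100, 99)), (216, (97, 100, 99)), (217, (97, 100, 99)), (218, (85, 89, 89)), (219, (74, 77, 77)), (220, (74, 78, 76)), (221, (75, 77, 77)), (222, (74, 77, 77)), (223, (74, 77, 77)), (224, (74, 77, 77)), (225, (82, 85, 85)), (226, (159, 164, 163)), (227, (158, 163, 161)), (228, (165, 171, 170)), (229, (168, 172, 173)), (230, (164, 170, 169)), (231, (159, 164, 164)), (232, (162, 167, 166)), (233, (165, 170, 169)), (234, (164, 170, 169)), (235, (160, 165, 165)), (236, (157, 163, 163)), (237, (161, 167, 167)), (238, (167, 173, 171)), (239, (164, 169, 169))]
```

View pics/w9c.png

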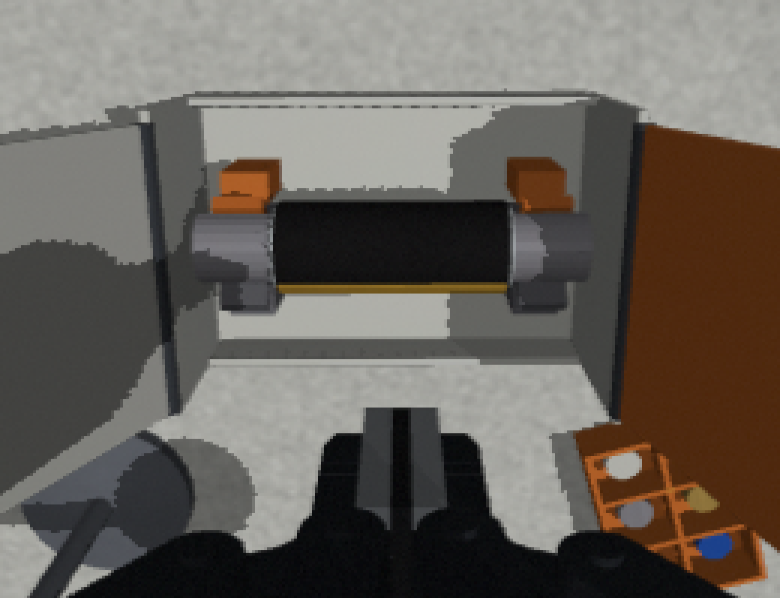

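Call:
play_rows:
  targets:
    - [[0, -50, 0], 0]
    - [[0, -100, 0], 0]
    - [[0, -150, 0], 0]
    - [[0, -170, 0], 0]
    - [[0, -170, 0], 0]
    - [[0, -170, 50], 0]
    - [[0, -170, 85], 0]
    - [[0, -170, 92], 0]
    - [[0, -170, 92], 0]

```text
clock: 13.05
tcp_pos: [458.9, -77.8, 129.2]
tcp_rot: [-0.003, 0.119, 0.993, 0.001]
force: [0.1, 0.1, 0.8]
width: -0.0
```

Call:
play_rows:
  targets:
    - [[0, 15, 0], 0]
    - [[0, 27, 0], 0]
    - [[0, 35, -1], 0]
    - [[0, 43, -3], 0]
    - [[0, 51, -4], 0]
    - [[0, 60, -6], 0]
    - [[0, 69, -8], 0]
    - [[0, 78, -11], 0]
    - [[0, 87, -12], 0]
    - [[0, 95, -9], 0]
    - [[0, 103, -6], 0]

```text
clock: 14.15
tcp_pos: [485.9, 21.2, 137.5]
tcp_rot: [0.0, 0.119, 0.993, 0.0]
force: [1.1, -0.3, 1.1]
width: 0.3
```

Call:
play_rows:
  targets:
    - [[0, 10, 6], 0]
    - [[0, 18, 12], 0]
    - [[0, 24, 20], 0]
    - [[0, 30, 27], 0]
    - [[0, 34, 36], 0]
    - [[0, 38, 44], 0]
    - [[0, 41, 52], 0]
    - [[0, 41, 52], 0]

```text
clock: 14.95
tcp_pos: [493.6, 60.6, 83.6]
tcp_rot: [-0.002, 0.119, 0.993, -0.0]
force: [-0.7, -0.6, -0.1]
width: 0.0
```

```bash
python3 - <<'E'
from h import *
a=look('scene');b=look('side')
print(bot.read_state()['clock'])
cv2.imwrite('pics/d.png',np.hstack([cv2.resize(a['pixels'][90:230,235:385],(400,373),interpolation=3),cv2.resize(b['pixels'][110:260,200:350],(373,373),interpolation=3)]))
for p in (a,b):print([(np.round(d['extent']).tolist(),round(d['score'],2)) for k in('white_flap','orange_flap') for d in bot.search_frame(p,k)[:2]])
E
```

```text
15.05
[([264.0, 149.0, 320.0, 184.0], 0.59), ([288.0, 160.0, 338.0, 184.0], 0.52), ([329.0, 118.0, 361.0, 168.0], 0.68)]
[([240.0, 196.0, 289.0, 230.0], 0.86), ([243.0, 141.0, 292.0, 180.0], 0.64)]
```

View pics/d.png

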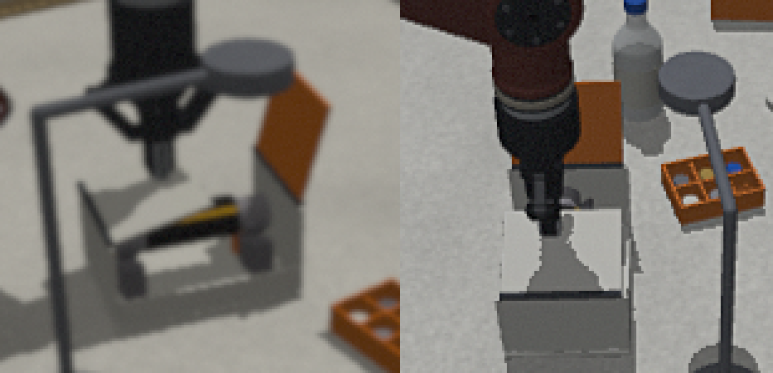

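Call:
play_rows:
  targets:
    - [[0, 0, 4], 0]
    - [[0, 0, 8], 0]
    - [[0, 0, 11], 0]
    - [[0, 0, 13], 0]
    - [[0, 0, 13], 0]

```text
clock: 15.75
tcp_pos: [494.6, 60.3, 71.9]
tcp_rot: [-0.001, 0.119, 0.993, -0.0]
force: [0.3, -0.9, -0.7]
width: -0.3
```

Call:
play_rows:
  targets:
    - [[0, 0, 1], 0]
    - [[0, 0, 2], 0]
    - [[0, 0, 3], 0]
    - [[0, 0, 4], 0]
    - [[0, 0, 4], 0]

```text
clock: 16.25
tcp_pos: [495.1, 60.3, 68.3]
tcp_rot: [0.0, 0.119, 0.993, -0.0]
force: [1.5, -0.3, -0.2]
width: 0.0
```

Call:
play_rows:
  targets:
    - [[0, 0, 1], 0]
    - [[0, 0, 2], 0]
    - [[0, 0, 3], 0]
    - [[0, 0, 4], 0]
    - [[0, 0, 4], 0]

```text
clock: 16.75
tcp_pos: [495.3, 60.4, 66.4]
tcp_rot: [-0.0, 0.119, 0.993, -0.0]
force: [-5.7, -0.6, 11.3]
width: -0.0
```

Call:
play_rows:
  targets:
    - [[0, 0, -45], 0]
    - [[0, 0, -90], 0]
    - [[0, 0, -135], 0]
    - [[0, 40, -140], 0]
    - [[0, 85, -140], 0]
    - [[0, 130, -140], 0]
    - [[0, 170, -140], 0]
    - [[0, 194, -140], 0]
    - [[0, 194, -140], 0]
    - [[0, 194, -110], 0]
    - [[0, 194, -75], 0]
    - [[0, 194, -75], 0]

```text
clock: 17.95
tcp_pos: [536.0, 246.3, 133.3]
tcp_rot: [-0.006, 0.119, 0.993, -0.003]
force: [-1.0, -0.8, -0.7]
width: -0.2
```

Call:
play_rows:
  targets:
    - [[0, -15, 2], 0]
    - [[0, -27, 3], 0]
    - [[0, -35, 3], 0]
    - [[0, -43, 1], 0]
    - [[0, -51, 0], 0]
    - [[0, -60, -2], 0]
    - [[0, -69, -4], 0]
    - [[0, -78, -7], 0]
    - [[0, -87, -8], 0]
    - [[0, -95, -5], 0]
    - [[0, -103, -2], 0]

```text
clock: 19.05
tcp_pos: [516.7, 148.1, 141.5]
tcp_rot: [0.0, 0.119, 0.993, -0.0]
force: [0.6, -0.1, 1.1]
width: -0.1
```

Call:
play_rows:
  targets:
    - [[0, -10, 6], 0]
    - [[0, -18, 12], 0]
    - [[0, -24, 20], 0]
    - [[0, -30, 27], 0]
    - [[0, -34, 36], 0]
    - [[0, -38, 44], 0]
    - [[0, -41, 52], 0]
    - [[0, -41, 56], 0]
    - [[0, -41, 60], 0]
    - [[0, -41, 63], 0]
    - [[0, -41, 63], 0]

```text
clock: 20.15
tcp_pos: [506.6, 109.1, 78.0]
tcp_rot: [-0.0, 0.119, 0.993, 0.0]
force: [-0.2, -0.1, -0.5]
width: -0.3
```

Call:
play_rows:
  targets:
    - [[0, 0, 2], 0]
    - [[0, 0, 4], 0]
    - [[0, 0, 6], 0]
    - [[0, 0, 7], 0]
    - [[0, 0, 8], 0]
    - [[0, 0, 8], 0]

```text
clock: 20.75
tcp_pos: [507.2, 108.9, 72.4]
tcp_rot: [-0.0, 0.119, 0.993, -0.0]
force: [-4.6, -1.9, 11.0]
width: -0.0
```

Call:
play_rows:
  targets:
    - [[0, 0, -40], 0]
    - [[0, 0, -90], 0]
    - [[0, 0, -140], 0]
    - [[50, 0, -150], 0]
    - [[100, 0, -150], 0]
    - [[100, 0, -150], 0]
    - [[100, 0, -150], 0]

```text
clock: 21.45
tcp_pos: [408.8, 132.9, 220.2]
tcp_rot: [0.0, 0.119, 0.993, 0.0]
force: [0.7, -0.7, -0.0]
width: 0.1
```

```bash
python3 - <<'E'
from h import *
a=look('scene');b=look('side');r=bot.read_state();print(r['clock'],r['tcp_pos'],r['force'])
A=cv2.resize(a['pixels'][90:230,235:385],(400,373),interpolation=3);B=cv2.resize(b['pixels'][110:260,200:350],(373,373),interpolation=3)
c,s=np.cos(-.232),np.sin(-.232)
for p,im,o,k in((a,A,(235,90),400/150),(b,B,(200,110),373/150)):
  for y0,y1,z,col in((-88,8,96.5,(0,0,255)),(88,-8,102.5,(0,255,0))):
    P=proj(p,[[512+c*x-s*y,81+s*x+c*y,z] for x,y in((-59,y0),(59,y0),(59,y1),(-59,y1))])
    cv2.polylines(im,[((P-o+.5)*k).round().astype(int)],True,col,1)
cv2.imwrite('pics/e.png',np.hstack([A,B]))
E
```

```text
21.55 [410.69749311 132.58778683 220.74084067] [ 1.39695719  1.13305539 -0.42756471]
```

View pics/e.png

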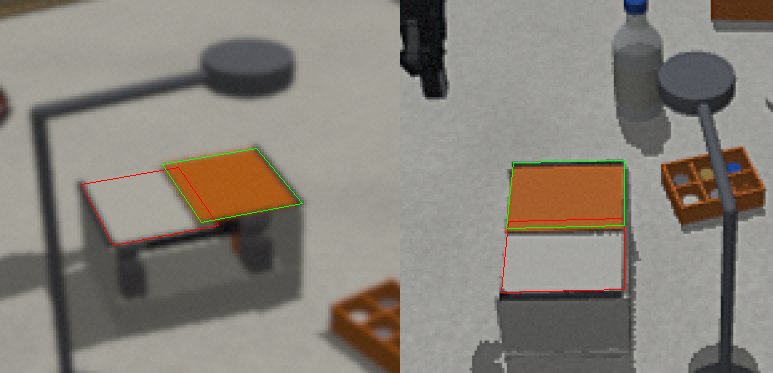

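Both flaps match their predicted closed outlines, with orange over white, and the arm is clear of everything.

```bash
python3 -c "
from plant import bot
print(bot.close_job())"
```

```text
the job is handed in; nothing more can be done
None
```

I rolled the roller to flush in two fingertip strokes across the top of its sleeve. Then I folded the white flap down, folded the orange one over it, and handed the job in at about 21.6 s.

**Roller:** after release, the wrist picture fitted an axis sunk 5 mm towards the orange faces to within about a pixel. The yellow stripe sat opposite those faces. I could not measure its angle directly, only infer it from the sinking and the stripe. The flaps covered it afterwards, so I have no later check on it.

**Flaps:** each one came up against a firm stop of about 11 N, the orange 6 mm higher than the white, as specified. The final scene and side pictures matched both predicted closed outlines.

**Bystanders:** I planned every path clear of them. In the last pictures the bottle, tray and lamp looked undisturbed; the jar was outside that view.

**Disagreements:**
- The real fingertips sit about 26–30 mm above the reported TCP, so I found heights by touch instead of from the reported TCP.
- The first stroke slipped off the robot side of the sleeve before the roller was flush, with no sign of harm.

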